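# Change over the specimen drying trays

## Robot

A 6-joint arm with a two-finger parallel gripper is mounted at the origin on the work surface. World frame = base frame: x ahead of the robot, y to its left, z up, the work surface at z = 0. Lengths are in mm, angles in rad, forces in N, time in s.
With the tool pointing down it reaches from about 275 to 1000 mm from the base axis. Payload 8.4 kg.
Tool frame: the origin (TCP) lies on the centre line of the jaws, within the pads' length; the fingertips stand 17 mm ahead of it and the grasp point (between the pads) lies 2 mm behind it (r.tcp_to_tips is the z of the fingertips in the tool frame, in mm); z points along the fingers, y is the direction in which the jaws open and shut (so a half turn about z gives the same grasp; the last joint's range is limited). The gripper opens to 85 mm and grips with 20 to 120 N. Pads are 22 mm wide; open, the fingers measure 114 mm over their backs; the gripper's body (76 mm by 85 mm) begins 54 mm behind the grasp point. The pads swing forward as they close: fully open they stand 13 mm farther back than shut.
Start: joints at [-1.23, 0.353, 1.633, -0, 1.155, -0.002], TCP at [210.077, -588.639, 248.281] pointing down, gripper open.
Joint ranges: [-2.63, 2.63], [-0.92, 2.1], [0.06, 2.66], [-1.3, 4.44], [0, 2.69], [-3.02, 3.02]. Speed limits (rad/s): [2.22, 2.22, 2.79, 3.14, 3.14, 3.14].

## Interface

Orientations are given as [roll, pitch, yaw] about the fixed x, y, z axes, in that order (R = Rz(yaw) Ry(pitch) Rx(roll)).
In Python, from rig import r, cams, job gives the robot as it stands.
- The arm moves only by the tool drive_tool, never from a script. Its argument "deltas" is a list of rows, each a list of 4 numbers: the shift along the tool's x, y, z in cm, then the turn about the tool's z in rad. In form: [[x, y, z, roll], ...]. A call has 1 to 12 rows; each row shifts and turns the commanded pose from where the row before left it, along the tool's axes as they then stand; what a row does not reach is not made up. A row lasts 1/12 s, in which the tool goes at most 41.7 mm and 7.16 degrees, less where a joint would pass 70% of its speed; a pose out of reach is approached as far as the arm can. A call with a gripper value outside its range is refused whole. "jaw" is the closure, from 0 (fully open) to 1 (shut), set as the call begins (left out, the last holds). The fingers move at their own pace and stop on an object; "force" is the grip in N (left out, the last holds). Time passes only in rows, so rows that do not move let the fingers close. It gives the time, the measured TCP pose, the force and the opening at its end, in the units of the state.
- r.sense(): the state, without advancing time (a new reading comes with each control period).
- cams.grab_frame(name): name is "side" or "top" or "wrist"; returns (picture, depth): 400x640x3 uint8, red, green, blue; 400x640 float32, mm along the optical axis (not along the pixel's ray), 0 where there is no reading.
- cams.camera_params(name): a dict with "fx", "fy", "cx", "cy" (pixels), "R" (3x3) and "t" (3): a world point X has camera coordinates R X + t. Camera axes: x right, y down, z forward; pixel columns grow to the right and rows downward; lengths in mm; the calibration is good to about 2 mm. The wrist camera is an equidistant fisheye: a pixel r from the principal point sees the ray r / f radians off the axis. A picture is of the moment at which its call begins: read the wrist's pose just before it. camera_params takes no time and is no camera call; for the wrist camera it gives the pose at the moment of the call.
- job.sign_off(): hands the job in, once; it reports no verdict.
The state is a dict: "clock": time; "qpos": joint angles; "qvel": joint speeds; "joint_efforts": joint torques, N m; "eef_pos": TCP position; "tcp_rot": TCP orientation; "contact_force": force on the tool from outside, world axes, zero at the start; "wrist_torque": the same for the moment, N m; "opening": opening from 0.0 (shut) to 1.0 (fully open).
Only numpy, scipy, OpenCV 4.12 (cv2) and the standard library are available. Lean on these libraries where they do the work, as an engineer would, in place of code of your own. Each camera call takes 0.05 s, during which the arm holds its last target. There are 200 camera calls.

## Task

The empty dark-grey tray has been left out, and only one tray may be out at a time: first push it fully home with the fingertips. Then hook a fingertip behind the lip of the orange tray and gently draw it all the way out to its stop, so that the two brown specimens in it stand uncovered; leave it out and the grey one home. Pick nothing up: the specimens must ride along standing in their tray, and the bottle, the jar and the spare specimen on the bench stay where they are.

Things in the scene. Friction and masses are not known exactly. Their poses are not given: they have to be found in the camera images.
- orange_station: drying station with the orange tray: cream-coloured low housing, 200 deep (x) x 160 wide (y) x 85 high mm, a bright orange band across its top near the front, fixed to the bench. Origin on the bench under the middle of the housing's front face; the housing runs from there to x = +200; its tray comes out of the front towards its own -x, roughly towards the robot. It may stand on the left or on the right.
- grey_station: drying station with the dark-grey tray: cream-coloured low housing, 200 deep (x) x 160 wide (y) x 85 high mm, a dark-grey band across its top near the front, fixed to the bench. Origin on the bench under the middle of the housing's front face; the housing runs from there to x = +200; its tray comes out of the front towards its own -x, roughly towards the robot. It may stand on the left or on the right.
- orange_tray (a joint): how far the orange tray is out, m: 0 = fully home, 0.120 = all the way out at its stop. It slides with about 2 N of friction (plus 6 N per m/s), stays where it is left, and cannot be lifted off its rails. Starts home or up to 15 mm out, with the two brown specimens in it.
- grey_tray (a joint): how far the dark-grey tray is out, m: 0 = fully home, 0.120 = all the way out at its stop. It slides with about 2 N of friction (plus 6 N per m/s), stays where it is left, and cannot be lifted off its rails. Starts 70 to 115 mm out, empty.
- orange_lip (a point): middle of the orange lip's top edge, 62 mm above the bench, mid-thickness; axes as the station's, -x = way out. The lip is an upright plate 130 wide (y), 5 thick (x), lower edge at 24 mm. Behind it (+x) the tray floor (top at 30 mm) is bare for 55 mm up to a 12 mm high rib. Tray home: lip 57.5 mm before the housing's face, room for a finger between. 
- grey_lip (a point): middle of the dark-grey lip's top edge, 62 mm above the bench, mid-thickness; axes as the station's, -x = way out. The lip is an upright plate 130 wide (y), 5 thick (x), lower edge at 24 mm. Behind it (+x) the tray floor (top at 30 mm) is bare for 55 mm up to a 12 mm high rib. Tray home: lip 57.5 mm before the housing's face, room for a finger between. Free space before it (-x).
- orange_bay (a point): centre of the orange tray's specimen bay, on the tray floor (height 30 mm), 91.5 mm behind the orange lip; the bay is 64 (x) x 122 (y) mm inside its 12 mm walls. Axes as the station's.
- specimen_a: brown specimen puck, 30 diameter x 22 high mm, about 35 g, polished steel patch on top; stands loose on the orange tray's floor behind the rib, between walls 12 mm high (under the housing until the tray is drawn out). Origin at the centre of its underside.
- specimen_b: brown specimen puck, 30 diameter x 22 high mm, about 35 g, polished steel patch on top; stands loose on the orange tray's floor behind the rib, between walls 12 mm high (under the housing until the tray is drawn out). Origin at the centre of its underside.
- spare_specimen: black specimen puck, 30 diameter x 22 high mm, loose on the bench between the stations and the robot; to be left alone. Origin at the centre of its underside.
- lubricant_bottle: white bottle with a blue cap, 56 diameter x 140 high mm, loose on the bench beside the stations; to be left alone. Origin at the centre of its underside.
- paste_jar: white jar with a red lid, 60 diameter x 65 high mm, loose on the bench beside the stations; to be left alone. Origin at the centre of its underside.

How it is judged:
By the outcome, as a careful person would: the job done as asked, in the order asked, and still so for the second after the job is handed in, with the robot touching nothing.
It also fails if it takes over 64 s, if anything falls off the work surface, if the arm or the gripper's body presses on something with over 40 N, if the wrist force passes 120 N, or if a joint passes its speed limit or range.

## Working session

There is one attempt and no reset: what is moved stays moved. The work goes in short steps, Python scripts to look and compute and a tool call to move; the robot and the scene stay as the last step left them, time stands still between calls to the robot, and variables do not carry over. Pictures are saved under pics/ and viewed, about 8 in all and at most 12, crops included, and the job is handed in when it is done.

Besides the shell and the picture viewer there is one more tool, called after ">>>" in YAML: its name, and indented under it one key for each argument. drive_tool: Moves the arm, as the interface text tells. Its arguments: {"type":"object","properties":{"deltas":{"type":"array"},"jaw":{"type":"number"},"force":{"type":"number"}},"required":["deltas"]}

```bash
mkdir -p pics; cat > h.py <<'E'
import numpy as np, cv2
from rig import r, cams, job
def grab(n,save=None):
    p=cams.camera_params(n); im,d=cams.grab_frame(n)
    if save: cv2.imwrite('pics/'+save,cv2.cvtColor(im,cv2.COLOR_RGB2BGR))
    return p,im,d
def world(p,d):
    v,u=np.mgrid[0:400,0:640]
    c=np.stack([(u-p['cx'])/p['fx']*d,(v-p['cy'])/p['fy']*d,d],-1)
    return (c-np.array(p['t']))@np.array(p['R'])
def ray(p,u,v,z):
    R=np.array(p['R']);C=-R.T@np.array(p['t']);w=R.T@np.array([(u-p['cx'])/p['fx'],(v-p['cy'])/p['fy'],1])
    return C+w*(z-C[2])/w[2]
E
python3 - <<'E'
from h import *
for n in('top','side'):
    p,im,d=grab(n,n+'1.png'); np.savez(n+'1.npz',im=im,d=d,**p); print(n,p,(d>0).mean())
s=r.sense();print(s['eef_pos'],s['tcp_rot'],s['opening'],s['clock'],r.tcp_to_tips)
E
```

```text
top {'fx': 501.99521660729624, 'fy': 501.99521660729624, 'cx': 317.4970907504208, 'cy': 193.66295799704682, 'R': array([[-0.00555666, -0.99993339, -0.01011617],
       [-0.99762571,  0.00623771, -0.06858597],
       [ 0.06864451,  0.00971104, -0.99759392]]), 't': array([  12.85320481,  570.79254333, 1380.67095075])} 0.9959453125
side {'fx': 467.7193089009307, 'fy': 467.7193089009307, 'cx': 321.352800822711, 'cy': 201.12246529995898, 'R': array([[-0.76584332, -0.64302407,  0.00201047],
       [-0.33154655,  0.39218999, -0.85805821],
       [ 0.5509636 , -0.65780472, -0.5135485 ]]), 't': array([443.42654936, 230.45103207, 774.30237406])} 0.9958515625
[ 209.95182435 -588.25274566  247.63370503] [-3.14030417e+00  8.64740076e-06  3.42827717e-01] 1.0018858117268876 0.1 17.0
```

View pics/top1.png

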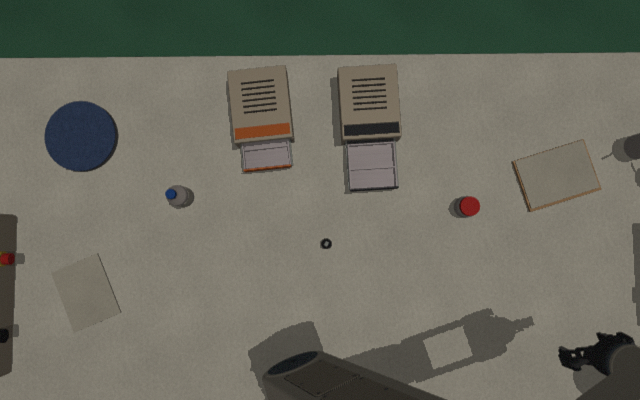

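View pics/side1.png

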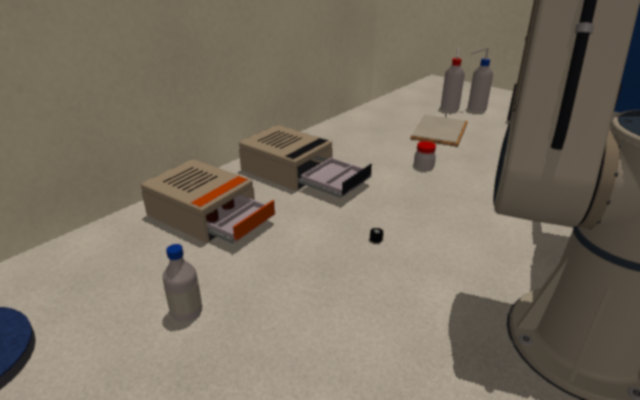

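The top view shows the orange station on the left, with its band at (262,131) and lip at (267,170). The grey station is on the right, with its band at (371,130) and lip at (373,188). The bottle is at (178,196), the jar at (467,207) and the spare at (326,244). The side view agrees. Next I'll measure them.

```bash
python3 - <<'E'
from h import *
f=np.load('top1.npz');W=world(f,f['d']);d=f['d'];im=f['im']
for n,u0,u1 in(('orange',215,305),('grey',325,412)):
    v,u=np.mgrid[0:400,0:640]
    box=(u>u0)&(u<u1)&(v>58)&(v<200)
    P=W[box&(abs(W[...,2]-85)<8)]
    rc=cv2.minAreaRect(P[:,:2].astype(np.float32)); b=cv2.boxPoints(rc)
    print(n,'top z',np.median(P[:,2]),rc,b.round(1).tolist())
    fr=b[np.argsort(b[:,0])]; lat=fr[2:].mean(0)-fr[:2].mean(0); yaw=np.arctan2(lat[1],lat[0]); O=fr[:2].mean(0)
    ax=lat/np.linalg.norm(lat); L=np.array([-ax[1],ax[0]])
    print(' front',O,'yaw',yaw)
    Q=W[box&(abs(W[...,2]-62)<9)]; q=(Q[:,:2]-O); s=q@ax;t=q@L; k=(s<-40)&(s>-200)
    print(' lip n',k.sum(),'s',np.percentile(s[k],[2,25,50,75,98]).round(1),'t',np.percentile(t[k],[0,2,50,98,100]).round(1),'z',np.percentile(Q[k,2],[5,50,95]))
    print(' lip mid', O+ax*np.median(s[k]))
for n,(a,b_),z in(('spare',(326,244),22),('bottle cap',(172,195),140),('jar',(470,206),65)):
    print(n,ray(f,a,b_,z).round(),W[b_,a].round())
E
```

```text
orange top z 85.56474727457095 ((811.9359741210938, 164.7828826904297), (201.8854217529297, 160.29592895507812), 5.7482500076293945) [[703.5, 234.39999389648438], [719.5, 74.9000015258789], [920.4000244140625, 95.0999984741211], [904.2999877929688, 254.60000610351562]]
 front [711.50085 154.6727 ] yaw 0.10032586
 lip n 110 s [-73.5 -72.7 -71.2 -69.6 -68.2] t [-64.7 -63.5  -2.6  62.1  64.4] z [54.76508988 61.51579805 65.92454289]
 lip mid [640.70556953 147.54617451]
grey top z 85.61331458421115 ((815.5897827148438, -132.11709594726562), (201.07093811035156, 160.79574584960938), 3.171851396560669) [[710.7999877929688, -57.400001525878906], [719.7000122070312, -218.0], [920.4000244140625, -206.8000030517578], [911.5, -46.29999923706055]]
 front [ 715.2083  -137.67982] yaw 0.055359274
 lip n 96 s [-135.3 -134.1 -132.9 -131.6 -130.2] t [-63.5 -61.5  -0.5  61.3  63.5] z [57.2619934  62.30557248 66.50756527]
 lip mid [ 582.48978905 -145.03454049]
spare [431. -13.  22.] [431. -13.  27.]
bottle cap [561. 380. 140.] [561. 380. 140.]
jar [ 532. -400.   65.] [ 532. -399.   71.]
```

>>> drive_tool:
  deltas:
    - [1.9,-1.28,0,0]
    - [1.9,-1.28,0,0]
    - [1.9,-1.28,0,0]
    - [1.9,-1.28,0,0]
    - [1.9,-1.28,0,0]
    - [1.9,-1.28,0,0]
    - [1.9,-1.28,0,0]
    - [1.9,-1.28,0,0]
    - [1.9,-1.28,0,0]
    - [1.9,-1.28,0,0]
    - [1.9,-1.28,0,0]
    - [1.9,-1.28,0,0]
  jaw: 1
  force: 20

```text
clock: 1.1
eef_pos: [373.6, -366.2, 248.0]
tcp_rot: [-3.141, 0.0, 0.343]
contact_force: [0.4, 0.2, -0.4]
opening: 0.004
```

>>> drive_tool:
  deltas:
    - [1.9,-1.28,0,0]
    - [1.9,-1.28,0,0]
    - [1.9,-1.28,0,0]
    - [1.9,-1.28,0,0]
    - [1.9,-1.28,0,0]
    - [1.9,-1.28,0,0]
    - [1.9,-1.28,0,0]
    - [1.9,-1.28,0,0]
    - [1.9,-1.28,0,0]
    - [0,0,0,0.096]
    - [0,0,0,0.096]
    - [0,0,0,0.096]

```text
clock: 2.1
eef_pos: [495.6, -200.7, 247.9]
tcp_rot: [-3.141, 0.001, 0.051]
contact_force: [0.0, 0.2, 0.3]
opening: 0.001
```

>>> drive_tool:
  deltas:
    - [1.0,-1.7,0,0]
    - [1.0,-1.7,0,0]
    - [1.0,-1.7,0,0]
    - [0,0,2.5,0]
    - [0,0,2.5,0]
    - [0,0,2.5,0]
    - [0,0,2.5,0]
    - [0,0,2.5,0]
    - [0,0,2.5,0]
    - [0,0,2.0,0]
    - [0,0,1.5,0]
    - [0,0,0,0]

```text
clock: 3.1
eef_pos: [520.4, -148.1, 60.2]
tcp_rot: [-3.14, 0.005, 0.055]
contact_force: [-1.3, 0.4, -0.8]
opening: 0.002
```

```bash
python3 - <<'E'
from h import *
p,im,d=grab('side'); print(r.sense()['eef_pos'])
cv2.imwrite('pics/side2.png',cv2.resize(cv2.cvtColor(im,cv2.COLOR_RGB2BGR)[60:260,180:480],None,fx=2.5,fy=2.5))
E
```

```text
[ 521.37002925 -148.41442422   61.80562476]
```

View pics/side2.png

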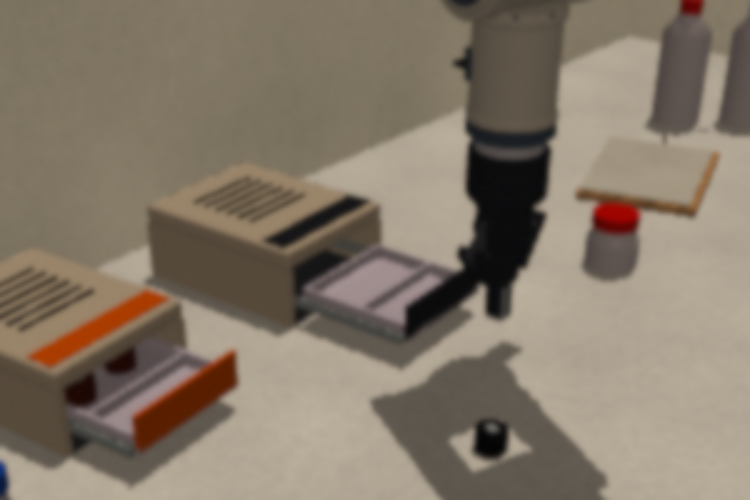

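The closed fingertips (crop (498,315)) are low in front of the grey lip, with the gap clear. I'll push now.

>>> drive_tool:
  deltas:
    - [1.0,0,0,0]
    - [1.3,0,0,0]
    - [1.0,0,0,0]
    - [0.6,0,0,0]
    - [0.6,0,0,0]
    - [0.6,0,0,0]
    - [0.8,0,0,0]
    - [0.8,0,0,0]
    - [0.8,0,0,0]
    - [0.8,0,0,0]
    - [0.8,0,0,0]
    - [0.8,0,0,0]

```text
clock: 4.15
eef_pos: [622.2, -143.3, 63.2]
tcp_rot: [-3.141, 0.0, 0.055]
contact_force: [-2.6, 1.1, 2.2]
opening: -0.003
```

>>> drive_tool:
  deltas:
    - [0.6,0,0,0]
    - [0.5,0,0,0]
    - [0.4,0,0,0]
    - [0.2,0,0,0]
    - [0,0,0,0]

```text
clock: 4.57
eef_pos: [639.1, -142.5, 63.3]
tcp_rot: [3.141, -0.001, 0.055]
contact_force: [-0.3, 0.1, 0.4]
opening: 0.001
```

>>> drive_tool:
  deltas:
    - [0.2,0,0,0]
    - [0.2,0,0,0]
    - [0.2,0,0,0]

```text
clock: 4.82
eef_pos: [644.3, -142.2, 63.2]
tcp_rot: [-3.142, 0.001, 0.055]
contact_force: [-2.0, -0.0, 0.4]
opening: -0.0
```

>>> drive_tool:
  deltas:
    - [0.2,0,0,0]
    - [0.1,0,0,0]
    - [0,0,0,0]

```text
clock: 5.07
eef_pos: [645.3, -142.1, 63.1]
tcp_rot: [-3.141, 0.005, 0.055]
contact_force: [-10.4, -0.8, 7.5]
opening: -0.005
```

>>> drive_tool:
  deltas:
    - [0.1,0,0,0]
    - [0.05,0,0,0]
    - [0,0,0,0]
    - [0,0,0,0]

```text
clock: 5.4
eef_pos: [645.4, -142.1, 63.1]
tcp_rot: [-3.141, 0.007, 0.055]
contact_force: [-15.7, -2.4, 11.3]
opening: 0.001
```

>>> drive_tool:
  deltas:
    - [-0.6,0,0,0]
    - [-1.2,0,0,0]
    - [-2,0,0,0]
    - [-2,0,0,0]
    - [0,0,-2.5,0]
    - [0,0,-2.5,0]
    - [0,0,-2.5,0]
    - [0,0,-2.5,0]
    - [0,0,0,0]

```text
clock: 6.15
eef_pos: [594.5, -145.8, 168.7]
tcp_rot: [3.139, -0.009, 0.055]
contact_force: [1.8, -1.0, -0.3]
opening: 0.0
```

```bash
python3 - <<'E'
from h import *
f=np.load('side1.npz')
X=np.array([521,-148,45]);c=f['R']@X+f['t'];print('tip px expected',f['fx']*c[0]/c[2]+f['cx'],f['fy']*c[1]/c[2]+f['cy'])
p,im,d=grab('top','top3.png');W=world(p,d)
v,u=np.mgrid[0:400,0:640]
for n,u0,u1,O,y in(('orange',215,305,(711.5,154.7),.1003),('grey',325,412,(715.2,-137.7),.0554)):
    ax=np.array([np.cos(y),np.sin(y)]);L=np.array([-ax[1],ax[0]])
    Q=W[(u>u0)&(u<u1)&(v>58)&(v<200)&(abs(W[...,2]-62)<9)];s=(Q[:,:2]-O)@ax;t=(Q[:,:2]-O)@L;k=(s<-40)&(s>-80)
    print(n,k.sum(),np.percentile(s[k],[2,50,98]),np.percentile(t[k],[2,98]))
s=r.sense();print(s['eef_pos'],s['tcp_rot'],s['clock'])
E
```

```text
tip px expected 378.8828659533366 185.0836541475301
orange 108 [-73.72565878 -71.38318441 -68.05344749] [-61.96269399  61.18382823]
grey 31 [-59.49473269 -57.32454227 -53.84039223] [29.75809078 64.10818598]
[ 593.50625514 -145.58030815  166.43836931] [ 3.13972172 -0.00668402  0.05472298] 6.2
```

View pics/top3.png

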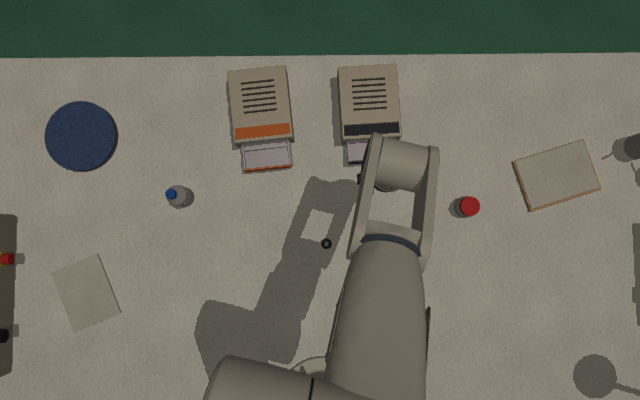

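The grey tray is home: its lip reads 57.3 mm ahead of the housing face, against a nominal 57.5. The bystanders look unmoved. Next I'll go over the gap behind the orange lip.

>>> drive_tool:
  deltas:
    - [0.4,-1.3,0,-0.045]
    - [0.8,-2.6,0,0]
    - [0.9,-2.9,0,0]
    - [0.9,-2.9,0,0]
    - [0.9,-2.9,0,0]
    - [0.9,-2.9,0,0]
    - [0.9,-2.9,0,0]
    - [0.9,-2.9,0,0]
    - [0.8,-2.6,0,0]
    - [0.6,-2.0,0,0]
    - [0.4,-1.2,0,0]
    - [0,0,0,0]

```text
clock: 7.2
eef_pos: [648.1, 135.7, 161.9]
tcp_rot: [-3.141, 0.001, 0.103]
contact_force: [-0.0, 0.1, -1.2]
opening: -0.0
```

>>> drive_tool:
  deltas:
    - [0,0,0,0]

```text
clock: 7.28
eef_pos: [647.7, 133.3, 162.2]
tcp_rot: [3.141, 0.001, 0.102]
contact_force: [-0.8, -0.9, -0.7]
opening: 0.003
```

>>> drive_tool:
  deltas:
    - [1.0,-0.7,0,0]
    - [1.06,-0.8,0,0]
    - [0,0,0,0]
    - [0,0,2,0]
    - [0,0,2,0]
    - [0,0,0,0]

```text
clock: 7.78
eef_pos: [664.3, 147.9, 119.3]
tcp_rot: [3.141, 0.006, 0.099]
contact_force: [-1.1, -0.8, -1.0]
opening: 0.002
```

>>> drive_tool:
  deltas:
    - [0,0,1.5,0]
    - [0,0,1.5,0]
    - [0,0,1.2,0]
    - [0,0,1,0]
    - [0,0,0.8,0]
    - [0,0,0.4,0]
    - [0,0,0,0]

```text
clock: 8.37
eef_pos: [666.8, 149.6, 58.5]
tcp_rot: [3.141, 0.001, 0.1]
contact_force: [-1.0, 0.1, -0.0]
opening: 0.001
```

```bash
python3 - <<'E'
from h import *
p,im,d=grab('side'); s=r.sense();print(s['eef_pos'],s['contact_force'])
cv2.imwrite('pics/side4.png',cv2.resize(cv2.cvtColor(im,cv2.COLOR_RGB2BGR)[110:270,110:310],None,fx=3.5,fy=3.5))
E
```

```text
[667.18749865 149.72667629  59.16811792] [-0.19892501  0.28681724  0.05195387]
```

View pics/side4.png

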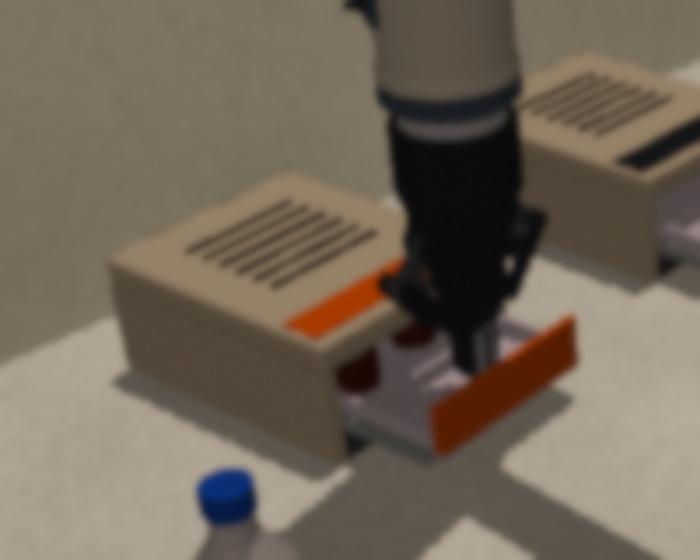

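The closed fingers stand behind the orange lip and in front of the housing, clear of the specimens (crop about (475,355)). I'll draw the tray gently.

>>> drive_tool:
  deltas:
    - [-0.3,0,0,0]
    - [-0.3,0,0,0]
    - [-0.2,0,0,0]
    - [-0.15,0,0,0]
    - [-0.15,0,0,0]
    - [-0.15,0,0,0]
    - [-0.2,0,0,0]
    - [-0.2,0,0,0]
    - [-0.25,0,0,0]
    - [-0.3,0,0,0]
    - [-0.3,0,0,0]
    - [-0.35,0,0,0]

```text
clock: 9.42
eef_pos: [638.9, 147.0, 59.5]
tcp_rot: [-3.142, -0.001, 0.1]
contact_force: [1.9, 1.1, 1.1]
opening: -0.0
```

>>> drive_tool:
  deltas:
    - [-0.35,0,0,0]
    - [-0.4,0,0,0]
    - [-0.4,0,0,0]
    - [-0.4,0,0,0]
    - [-0.4,0,0,0]
    - [-0.4,0,0,0]
    - [-0.4,0,0,0]
    - [-0.4,0,0,0]
    - [-0.4,0,0,0]
    - [-0.4,0,0,0]
    - [-0.4,0,0,0]
    - [-0.4,0,0,0]

```text
clock: 10.42
eef_pos: [591.2, 142.1, 59.3]
tcp_rot: [3.142, 0.0, 0.1]
contact_force: [3.0, -1.5, 1.8]
opening: 0.003
```

>>> drive_tool:
  deltas:
    - [-0.4,0,0,0]
    - [-0.4,0,0,0]
    - [-0.4,0,0,0]
    - [-0.4,0,0,0]
    - [-0.4,0,0,0]
    - [-0.35,0,0,0]
    - [-0.3,0,0,0]
    - [-0.25,0,0,0]
    - [-0.2,0,0,0]
    - [-0.15,0,0,0]
    - [-0.15,0,0,0]
    - [-0.1,0,0,0]

```text
clock: 11.42
eef_pos: [556.6, 138.7, 59.2]
tcp_rot: [3.142, 0.0, 0.1]
contact_force: [1.9, -1.1, -0.0]
opening: 0.0
```

>>> drive_tool:
  deltas:
    - [-0.1,0,0,0]
    - [-0.1,0,0,0]
    - [-0.1,0,0,0]
    - [-0.1,0,0,0]
    - [-0.1,0,0,0]
    - [-0.1,0,0,0]

```text
clock: 11.92
eef_pos: [550.7, 138.1, 59.2]
tcp_rot: [3.142, 0.0, 0.1]
contact_force: [2.8, -0.2, -0.2]
opening: 0.003
```

>>> drive_tool:
  deltas:
    - [-0.1,0,0,0]
    - [-0.1,0,0,0]
    - [-0.1,0,0,0]

```text
clock: 12.17
eef_pos: [549.3, 138.1, 59.4]
tcp_rot: [-3.141, -0.003, 0.1]
contact_force: [9.8, -1.5, -7.6]
opening: 0.003
```

>>> drive_tool:
  deltas:
    - [-0.1,0,0,0]
    - [0,0,0,0]

```text
clock: 12.33
eef_pos: [549.2, 138.2, 59.6]
tcp_rot: [-3.141, -0.005, 0.1]
contact_force: [10.1, -2.2, -7.9]
opening: -0.0
```

At the stop. I'll ease off the lip, rise straight up and back away.

>>> drive_tool:
  deltas:
    - [0.3,0,0,0]
    - [0.5,0,0,0]
    - [0.5,0,0,0]
    - [0,0,0,0]
    - [0,0,-0.8,0]
    - [0,0,-1.5,0]
    - [0,0,-2.5,0]
    - [0,0,-2.5,0]
    - [0,0,-2.5,0]
    - [0,0,-2.5,0]
    - [0,0,-2.5,0]
    - [0,0,0,0]

```text
clock: 13.33
eef_pos: [561.9, 139.7, 212.9]
tcp_rot: [-3.14, -0.007, 0.1]
contact_force: [1.3, -0.2, 0.3]
opening: -0.0
```

>>> drive_tool:
  deltas:
    - [-1,1,0,0]
    - [-1.5,2,0,0]
    - [-1.5,2.5,0,0]
    - [-1.5,2.5,0,0]
    - [-1.5,2.5,0,0]
    - [-1.5,2.5,0,0]
    - [-1.5,2.5,0,0]
    - [-1.5,2.5,0,0]
    - [-1.5,2.5,0,0]
    - [-1.5,2.5,0,0]
    - [-1,2,0,0]
    - [0,0,0,0]

```text
clock: 14.33
eef_pos: [427.3, -127.6, 206.4]
tcp_rot: [3.142, 0.003, 0.098]
contact_force: [0.1, 0.5, 0.3]
opening: 0.003
```

>>> drive_tool:
  deltas:
    - [-1,1.5,0,0]
    - [-1,2.5,0,0]
    - [-1,2.5,0,0]
    - [-1,2.5,0,0]
    - [-1,2.5,0,0]
    - [-1,2.5,0,0]
    - [-0.5,1,0,0]
    - [0,0,0,0]
    - [0,0,0,0]

```text
clock: 15.08
eef_pos: [380.1, -280.1, 206.7]
tcp_rot: [-3.14, 0.001, 0.098]
contact_force: [-0.2, -0.2, -0.9]
opening: -0.002
```

```bash
python3 - <<'E'
from h import *
p,im,d=grab('top');W=world(p,d); q,im2,_=grab('side')
a=cv2.cvtColor(im,cv2.COLOR_RGB2BGR)[50:260,140:500];b=cv2.cvtColor(im2,cv2.COLOR_RGB2BGR)[90:300,110:470]
cv2.imwrite('pics/fin.png',cv2.resize(np.vstack([a,b]),None,fx=1.4,fy=1.4,interpolation=cv2.INTER_CUBIC))
v,u=np.mgrid[0:400,0:640]
for n,u0,u1,O,y in(('orange',215,305,(711.5,154.7),.1003),('grey',325,412,(715.2,-137.7),.0554)):
    ax=np.array([np.cos(y),np.sin(y)]);L=np.array([-ax[1],ax[0]])
    Q=W[(u>u0)&(u<u1)&(v>58)&(v<230)&(abs(W[...,2]-62)<9)];s=(Q[:,:2]-O)@ax;t=(Q[:,:2]-O)@L;k=(s<-40)&(s>-200)
    print(n,k.sum(),np.percentile(s[k],[2,50,98]),np.percentile(t[k],[2,98]))
f=np.load('top1.npz')
for n,(x,y) in(('spare',(326,244)),('bottle',(178,196)),('jar',(467,207))):
    g=np.s_[y-16:y+17,x-16:x+17];print(n,'pixdiff',np.abs(im[g].astype(int)-f['im'][g]).mean(), 'depthdiff',np.abs(d[g]-f['d'][g]).mean())
s=r.sense();print(s['eef_pos'],s['contact_force'],s['clock'])
E
```

```text
orange 153 [-178.91619877 -175.05050512  -63.37296529] [-61.7535157   60.24200173]
grey 106 [-59.65150549 -57.01971615 -54.06605738] [-61.13596599  61.51895928]
spare pixdiff 5.006427915518825 depthdiff 13.743339
bottle pixdiff 4.359351086623814 depthdiff 16.00287
jar pixdiff 4.313131313131313 depthdiff 15.888387
[ 380.61123163 -279.60519303  206.91655608] [-0.28462     0.84528734  0.77967143] 15.1833
```

View pics/fin.png

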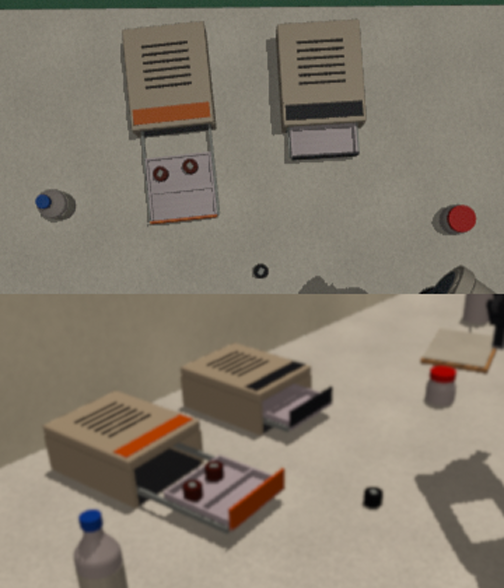

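Both pucks stand uncovered in the drawn-out orange tray (crop (160,174) and (190,166)), and the grey tray is home. The orange lip reading includes puck pixels, so I'll re-read it with a tighter filter.

```bash
python3 - <<'E'
from h import *
p,im,d=grab('top');W=world(p,d);f=np.load('top1.npz')
ax=np.array([np.cos(.1003),np.sin(.1003)]);v,u=np.mgrid[0:400,0:640]
Q=W[(u>215)&(u<305)&(v>58)&(v<230)&(abs(W[...,2]-62)<9)];s=(Q[:,:2]-(711.5,154.7))@ax;k=(s<-150)&(s>-200)
print(k.sum(),np.percentile(s[k],[2,50,98]))
for n,(x,y) in(('spare',(326,244)),('bottle',(178,196)),('jar',(467,207))):
    g=np.s_[y-20:y+21,x-20:x+21]
    a,b=[cv2.cvtColor(i[g],cv2.COLOR_RGB2GRAY).astype(np.float32) for i in(im,f['im'])]
    print(n,cv2.phaseCorrelate(a,b))
E
```

```text
100 [-179.30279856 -176.87942146 -174.16980283]
spare ((0.4720173988410892, 0.5039844817108801), 0.9969708079173241)
bottle ((0.4786443482776548, 0.47768730067216225), 1.0085019132826063)
jar ((0.4802835374944543, 0.4813336154359362), 0.9760973614822199)
```

```bash
python3 -c "
from rig import job;print(job.sign_off())"
```

```text
the job is handed in; nothing more can be done
None
```

I pushed the grey tray home first, then hooked the orange lip with the closed fingertips and drew that tray gently out to its stop. The job is handed in, at about 15 s on the robot's clock.

**Last checks:**
- **Grey tray:** its lip is 57.0 mm before the housing face; fully home would be 57.5 mm. At the stop I pushed with about 16 N along the tray.
- **Orange tray:** its lip is 176.9 mm before the face; fully out would be 177.5 mm. The pull force rose to about 10 N at the stop.
- **Specimens:** both brown ones stand upright and uncovered in the orange tray.
- **Bystanders:** the spare specimen, bottle and jar have not moved relative to each other. All three showed the same half-pixel shift from the first picture, which I put down to the image comparison, not real movement.
- **Robot:** it is clear of everything.

**Discrepancies:** both lip readings fall 0.5–0.6 mm short of nominal, within the 2 mm camera calibration. My first reading of the orange lip (175.1 mm) included puck pixels, so I measured it again with those left out.

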